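# Index the cell changer of the colorimeter and shut its light shade

### The job

Get the small colorimeter ready for a reading: hook a fingertip behind the upright lip at the front of its sliding cell changer and draw the changer out, click by click, until the place with the cuvette stands in the light path between the two white blocks, and press the hinged light shade on top of the blocks down flat. The cuvette itself must not be touched, nothing is to be lifted, and the bottles and the timer beside it stay where they are.

Things in the scene. Friction and masses are not known exactly. Their poses are not given: they have to be found in the camera images.
- colorimeter: The instrument, fixed to the desk: grey foot plate 158 x 112 x 10 mm, two white blocks 44 mm deep (x), 68 mm high, with a channel 33 mm wide between them. Origin on the desk in mid-channel, under the light path; x axis along the changer's rail, pointing away from the lip to the back (the changer is drawn along -x), y to the lamp block, z up. Position and yaw vary.
- light_path (a point): The point where the light crosses the channel from block to block, 29 mm above the desk at the colorimeter's x = 0, y = 0.
- changer (a joint): How far the cell changer has been drawn out towards its lip, m: 0 (fully in, as found) to 0.064. 0, 0.016, 0.032, 0.048 put the first (lip end), second, third, fourth well in the light path; 0.064 is fully out, past the last well. A sprung ball clicks into each of these five stops: about 3 N to pull over the hump half-way; a little past it the changer springs on to the next stop by itself.
- lip_top (a point): Middle of the top edge of the lip on its inner (+x) face, 38 mm above the desk. The lip is the upright aluminium plate at the changer's front end, 30 mm wide (y), 4 mm thick (x), 11 to 38 mm above the desk. Behind it a tongue 18 mm wide, top 16 mm above the desk, runs back to the wells: 62 mm free between lip and wells, and 50 mm between lip and white blocks while the changer is fully in.
- shade (a joint): Opening angle of the black light shade, rad: 0 lying flat on the blocks, 1.5 nearly upright. It is hinged along y at the back of the blocks and found standing open (1.05 to 1.4); a stiff hinge (about 1 N at its front edge) keeps it at any angle, so it must be pressed all the way down.
- shade_hinge (a point): Middle of the shade's hinge line, 71.5 mm above the desk, 21.5 mm behind the light path.
- shade_edge (a point): Middle of the free edge of the shade: 53 mm from the hinge line. The shade is 80 mm wide and 5 mm thick; shut, its top lies 75 mm above the desk.
- cuvette: Clear plastic cuvette 12 x 12 x 45 mm with some liquid, standing loosely in the second, third or fourth well, its top 59 mm above the desk (it shows 18 mm above the well walls). Origin at the centre of its foot, 14 mm above the desk.
- plug_a: Short black blanking plug 12 x 12 x 30 mm with a small knob (36 mm in all), loose in one of the two other wells. Origin at the centre of its foot.
- plug_b: The same plug in the last well.
- bottle: White reagent bottle with a red cap, 38 mm across, 72 mm high, standing at the left of the changer's front end; a bystander. Origin at the centre of its foot.
- dropper_bottle: Small amber bottle, 26 mm across, 58 mm high, standing at the right of the changer's front end; a bystander. Origin at the centre of its foot.
- timer: White lab timer, 26 x 62 x 52 mm, standing at the right behind the colorimeter; a bystander. Origin at the centre of its foot.
- changer_front (a point): Front end of the changer's black bar, mid-width, at the top of the well walls (41 mm above the desk). Its four square wells stand in a row along the rail, 16 mm apart; this point is 9 mm in front of the centre of the first, which holds a fixed short plug. It moves with the changer.
There are look-alikes about, which are no part of the job. What is shaped like the cuvette but green or yellow is not meant.

How it is judged:
By the outcome, as a careful person would: the job done as asked, in the order asked, and still so for the second after the job is handed in, with the robot touching nothing.
It also fails if it takes over 51 s, if anything falls off the work surface, if the arm or the gripper's body presses on something with over 40 N, if the wrist force passes 120 N, or if a joint passes its speed limit or range.

### The arm

A 6-joint arm with a two-finger parallel gripper is mounted at the origin on a cart in front of the work surface, level with it; the furniture and walls round the work are solid. World frame = base frame: x ahead of the robot, y to its left, z up, the work surface at z = 0. Lengths are in m, angles in rad, forces in N, time in s.
With the tool pointing down it reaches from about 0.325 to 0.875 m from the base axis. Payload 4.4 kg.
Tool frame: the origin (TCP) lies midway between the tips of the shut fingers; the grasp point (between the pads) lies 19 mm behind it; z points along the fingers, y is the line along which they close (so a half turn about z gives the same grasp; the last joint's range is limited). The gripper opens to 85 mm and grips with 20 to 120 N. Pads are 22 mm wide; open, the fingers measure 114 mm over their backs; the gripper's body (76 mm by 85 mm) begins 54 mm behind the grasp point. The pads swing forward as they close: fully open they stand 13 mm farther back than shut.
Start: joints at [-0.15, 0.207, 1.542, -0, 1.393, -0.15], TCP at [0.575, -0, 0.231] pointing down, gripper open.
Joint ranges: [-2.73, 2.73], [-0.86, 2.22], [0.23, 2.46], [-1.11, 4.25], [0.08, 2.63], [-2.82, 2.82]. Speed limits (rad/s): [2.79, 2.79, 3.14, 3.14, 3.14, 3.14].

### API

Orientations are given as a unit quaternion [x, y, z, w].
In Python, from plant import movep, move_linear, movej, command_gripper, dwell, solve_ik, get_obs, grab_frame, PlanningError, hand_in, find_in gives the robot as it stands. Calls block until the motion is done:
- movep(position, orientation): joint-space move of the TCP to a pose.
- move_linear(position, ori=None, max_speed=0.15): straight line of the TCP; ori=None keeps the orientation; max_speed is the mean speed in m/s.
- movej(angles): joint-space move.
- command_gripper(opening, force=None): finger opening in m; force is the grip in N (None keeps the last); returns when the fingers have stopped.
- dwell(seconds).
- solve_ik(position, orientation): joint angles nearest the present ones, or None.
- get_obs(): the state.
- grab_frame(name): name is "scene" or "side" or "wrist"; returns a dict with "img" (480x640x3 uint8, red, green, blue), "K" (3x3 intrinsics, pixels), "eye" and "attitude" of the camera in the world. Camera axes: x right, y up, looking along -z (the intrinsics and any distortion apply to the point x, -y, -z); pixel columns grow to the right and rows downward; lengths in m; the calibration is good to about 2 mm. A picture is of the moment at which its call begins. There is no depth.
A pose or a line that the arm cannot do raises PlanningError and nothing moves.
- hand_in(): hands the job in; it is judged then, once.
Trained networks look in the newest picture that a camera, given by its name, has taken for a name from the list of things; names that differ only in an ending like _2 or _b are one class to them, and where a whole thing is asked for, a point or a joint stands for the part that bears it (a point fixed in the world has none). Each returns a list of dicts, best first, with "score" (0 to 1); they miss things now and then, are a little off and sometimes report something else, mostly with a low value. They report only what shows in the picture. A call takes as long as a camera call. They do not tell look-alikes from the thing itself.
- find_in(camera, name): "xy" ([column, row] in pixels, amid what is visible of it).
The state is a dict: "t": time; "qpos": joint angles; "qd": joint speeds; "effort": joint torques, N m; "tcp_pos": TCP position; "ee_rot": TCP orientation; "ft_force": force on the tool from outside, world axes, zero at the start; "torque": the same for the moment, N m; "width": finger opening in m; "grip_force": force on a finger pad.
Only numpy, scipy, OpenCV 4.12 (cv2) and the standard library are available. Lean on these libraries where they do the work, as an engineer would, in place of code of your own. Each camera call takes 0.05 s, during which the arm holds its last target. There are 200 camera calls.

## Working session

There is one attempt and no reset: what is moved stays moved. The work goes in short steps, each a Python script; the robot and the scene stay as the last script left them, time stands still between calls to the robot, and variables do not carry over. Pictures are saved under pics/ and viewed, at most 10 in all, crops included, and the job is handed in when it is done.

```bash
mkdir -p pics; ls; python3 - <<'E'
from plant import *
import cv2,numpy as np
for c in ("scene","side"):
    f=grab_frame(c); cv2.imwrite(f"pics/{c}1.png",f["img"][:,:,::-1])
    print(c,f["K"],f["eye"],f["attitude"],[k for k in f])
    for n in ("colorimeter","lip_top","cuvette","shade_edge","shade_hinge","changer_front","plug_a","bottle","dropper_bottle","timer"):
        print(n,[(np.round(d["xy"]).tolist(),round(d["score"],2)) for d in find_in(c,n)][:4])
print(get_obs()["t"])
E
```

```text
pics
scene [[489.32120342   0.         318.45754791]
 [  0.         489.32120342 241.31231119]
 [  0.           0.           1.        ]] [ 0.18939566 -0.34271649  0.6491902 ] [ 0.37768659 -0.13766249 -0.31653173  0.85919121] ['img', 'K', 'eye', 'attitude']
colorimeter [([308.0, 288.0], 0.7)]
lip_top [([288.0, 298.0], 0.56), ([307.0, 288.0], 0.55)]
cuvette [([267.0, 234.0], 0.68), ([288.0, 299.0], 0.58), ([277.0, 250.0], 0.43)]
shade_edge [([313.0, 250.0], 0.7)]
shade_hinge [([307.0, 288.0], 0.87), ([313.0, 254.0], 0.42)]
changer_front [([290.0, 300.0], 0.69)]
plug_a []
bottle [([251.0, 273.0], 0.87)]
dropper_bottle [([300.0, 337.0], 0.66)]
timer [([371.0, 285.0], 0.55)]
side [[559.59535033   0.         318.34428359]
 [  0.         559.59535033 234.86759328]
 [  0.           0.           1.        ]] [0.54875136 0.84451714 0.54349851] [-0.0136202   0.46751846  0.88374068 -0.01560128] ['img', 'K', 'eye', 'attitude']
colorimeter [([343.0, 249.0], 0.72)]
lip_top [([367.0, 247.0], 0.55)]
cuvette [([316.0, 231.0], 0.62), ([335.0, 279.0], 0.55), ([340.0, 249.0], 0.33)]
shade_edge [([335.0, 247.0], 0.7), ([339.0, 207.0], 0.66)]
shade_hinge [([342.0, 250.0], 0.85), ([338.0, 206.0], 0.61)]
changer_front [([329.0, 247.0], 0.66)]
plug_a []
bottle [([390.0, 260.0], 0.62)]
dropper_bottle [([389.0, 220.0], 0.7), ([328.0, 245.0], 0.19)]
timer [([299.0, 211.0], 0.85)]
1.1
```

```bash
python3 - <<'E'
import cv2,numpy as np
a=cv2.imread("pics/scene1.png")[190:370,200:420]; b=cv2.imread("pics/side1.png")[170:320,250:450]
cv2.imwrite("pics/a.png",cv2.resize(a,(733,600),interpolation=cv2.INTER_CUBIC)); cv2.imwrite("pics/b.png",cv2.resize(b,(800,600),interpolation=cv2.INTER_CUBIC))
E
```

```text
(no output)
```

View pics/a.png

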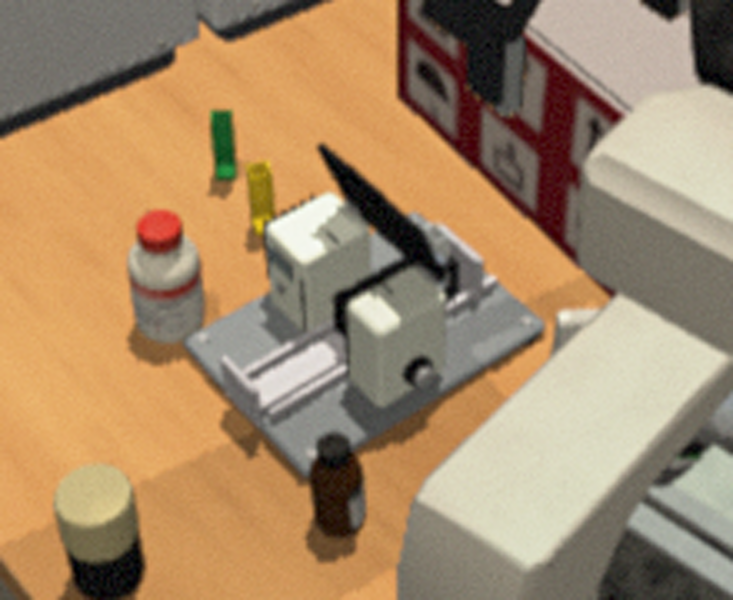

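View pics/b.png

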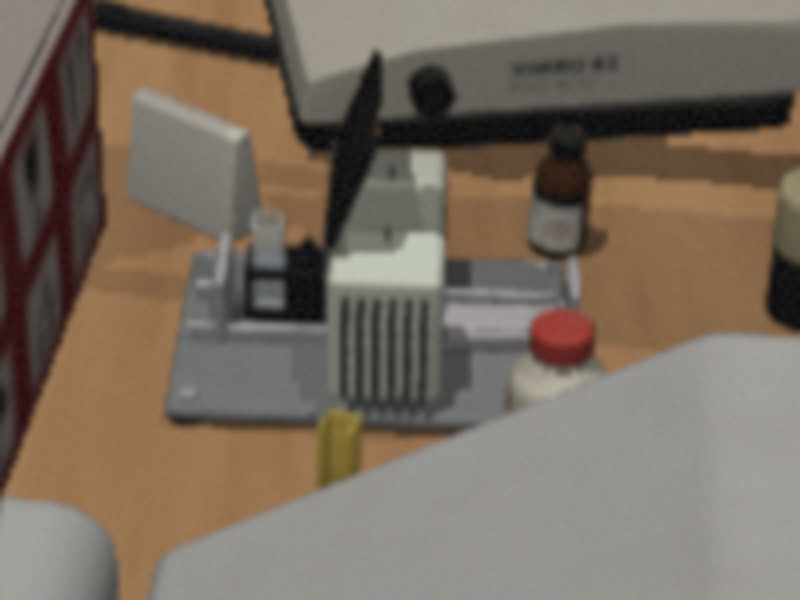

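Scene crop: the colorimeter is at about (308,288) and its lip at about (275,303). The red-capped bottle is at (250,273) and the amber bottle at (301,337). Look-alikes are the green one at (267,233) and the yellow one at (278,250), both standing on the desk. In the side crop, the clear cuvette stands at (317,234), near the back end of the bar with a plug knob in front of it at (327,232), so it looks like the fourth well. Next I'll look from the wrist.

```bash
cat > h.py <<'E'
from plant import *
import cv2,numpy as np
from scipy.spatial.transform import Rotation as R
from scipy.optimize import least_squares
def proj(f,P):
    c=R.from_quat(f["attitude"]).inv().apply(np.atleast_2d(P)-f["eye"])
    p=np.c_[c[:,0],-c[:,1],-c[:,2]]@np.array(f["K"]).T
    return p[:,:2]/p[:,2:]
def onplane(f,uv,z):
    d=np.linalg.inv(f["K"])@[uv[0],uv[1],1]; d=R.from_quat(f["attitude"]).apply([d[0],-d[1],-d[2]])
    return np.array(f["eye"])+d*(z-f["eye"][2])/d[2]
class W:  # colorimeter frame
    def __init__(s,x,y,yaw): s.o=np.array([x,y,0]); s.r=R.from_euler("z",yaw)
    def __call__(s,p): return s.r.apply(p)+s.o
E
python3 - <<'E'
from h import *
import pickle
F={}
for c in ("scene","side","wrist"): F[c]=grab_frame(c)
pickle.dump(F,open("F.pkl","wb"))
f=F["wrist"]; cv2.imwrite("pics/w1.png",f["img"][:,:,::-1]); print(f["eye"],f["attitude"],f["K"][0])
s=lambda x,y:(200+x/3.3315,190+y/3.3333)
for n,p,z in (("plateL",(188,343),.01),("plateF",(305,478),.01),("plateR",(543,325),.01),("lip L top",(224,357),.038),("lipRtop",(257,394),.038),("bottle cap",(160,222),.072),("dropper",(333,442),.058)):
    print(n,onplane(F["scene"],s(*p),z).round(4))
d=lambda x,y:(250+x/4,170+y/4)
print("cuv top side",onplane(F["side"],d(268,213),.059),"lip",onplane(F["side"],d(573,262),.038))
E
```

```text
[0.57512076 0.06614264 0.37306643] [-1.33582315e-01 -2.25111313e-04  2.81319325e-04  9.91037656e-01] [384.92896379   0.         318.40405292]
plateL [0.4714 0.1572 0.01  ]
plateF [0.4646 0.0499 0.01  ]
plateR [0.6205 0.0463 0.01  ]
lip L top [0.4673 0.1162 0.038 ]
lipRtop [0.4656 0.0869 0.038 ]
bottle cap [0.4801 0.1846 0.072 ]
dropper [0.466  0.0279 0.058 ]
cuv top side [0.58550844 0.10040732 0.059     ] lip [0.46362136 0.1009178  0.038     ]
```

View pics/w1.png

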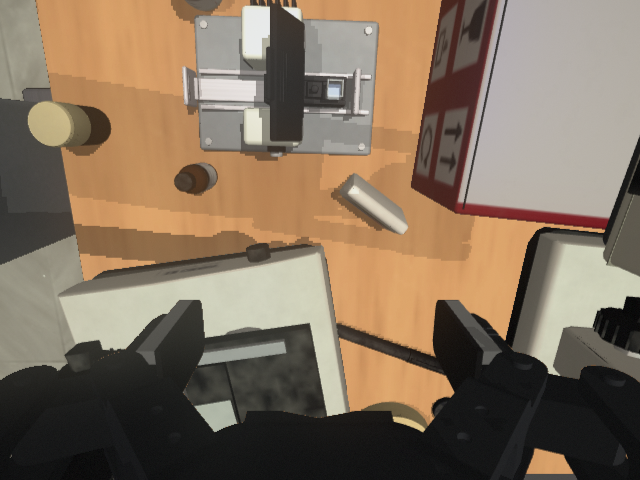

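Wrist view: the lip is at left, around (184,86), and the shade is open with its top edge at about (290,75). Behind the blocks, one dark plug is at (314,89), and the clear cuvette is at (335,89), close to the bar's end. Next I'll fit the pose and check the well number in a close crop.

```bash
python3 - <<'E'
from h import *
import pickle
F=pickle.load(open("F.pkl","rb"))
s=lambda x,y:(200+x/3.3315,190+y/3.3333)
obs=[("scene",s(188,343),(-.079,.056,.01)),("scene",s(305,478),(-.079,-.056,.01)),("scene",s(543,325),(.079,-.056,.01)),
("scene",s(224,357),(-.076,.015,.038)),("scene",s(257,394),(-.076,-.015,.038)),
("wrist",(196,17),(-.079,.056,.01)),("wrist",(377,21),(.079,.056,.01)),("wrist",(373,154),(.079,-.056,.01)),("wrist",(201,153),(-.079,-.056,.01)),
("wrist",(183,68),(-.076,.015,.038)),("wrist",(186,105),(-.076,-.015,.038))]
# plate offset free along x,y
def res(p): 
    w=W(*p[:3]); return np.concatenate([(proj(F[c],w(np.array(q)+([p[3],p[4],0] if q[2]==.01 else [0,0,0])))[0]-u) for c,u,q in obs])
r=least_squares(res,[.545,.1,0,0,0],loss="soft_l1"); print(r.x.round(4)); print(res(r.x).reshape(-1,2).round(1).tolist())
w=W(*r.x[:3]); np.save("pose.npy",r.x[:3])
im=F["wrist"]["img"][:,:,::-1].copy()
for k in range(4):
    print("well",k+1,*[proj(F[c],w([.016*k,0,.059]))[0].round(1) for c in ("wrist","side")])
for o in ((-.072,.015,.038),(-.072,-.015,.038),(-.022,.0165,.068),(-.022,-.0165,.068),(.022,-.0165,.068),(.048,0,.059),(.032,0,.047),(.016,0,.047)):
    u=proj(F["wrist"],w(o))[0]; print(o,u.round(1))
L=[]
z=4; c=cv2.resize(im[0:160,170:370],None,fx=z,fy=z,interpolation=cv2.INTER_CUBIC)
for o in ((-.072,.015,.038),(-.072,-.015,.038),(-.022,.0165,.068),(-.022,-.0165,.068),(.048,0,.059),(.032,0,.05),(-.0,.0,.075)):
    u=proj(F["wrist"],w(o))[0]; cv2.circle(c,tuple(int(v) for v in ((u-[170,0])*z+z/2)),3,(0,0,255),-1)
# shade edge for angles
for th in (1.05,1.2,1.3,1.4):
    e=[.0215-.053*np.cos(th),0,.0715+.053*np.sin(th)]
    for sy,col in ((.04,(0,255,0)),(-.04,(0,255,0))):
        u=proj(F["wrist"],w([e[0],sy,e[2]]))[0]; cv2.circle(c,tuple(int(v) for v in ((u-[170,0])*z+z/2)),2,col,-1)
cv2.imwrite("pics/w1c.png",c[:600])
E
```

```text
[ 0.5423  0.1019 -0.0148  0.0045  0.0027]
[[-2.8, -0.7], [1.3, -0.7], [1.4, -1.6], [-1.0, -0.4], [-0.2, -0.6], [-3.9, 0.1], [2.3, -0.6], [-0.7, 1.8], [-0.2, 0.1], [0.2, -0.4], [-0.0, 2.0]]
well 1 [275.2  85.9] [344.2 224.1]
well 2 [296.2  86.3] [334.1 223.9]
well 3 [317.2  86.6] [324.  223.7]
well 4 [338.2  87. ] [314.  223.5]
(-0.072, 0.015, 0.038) [188.1  67.7]
(-0.072, -0.015, 0.038) [190.8 107.1]
(-0.022, 0.0165, 0.068) [243.3  59.7]
(-0.022, -0.0165, 0.068) [244.9 107.5]
(0.022, -0.0165, 0.068) [303.5 108.5]
(0.048, 0, 0.059) [338.2  87. ]
(0.032, 0, 0.047) [317.2  88.4]
(0.016, 0, 0.047) [297.1  88.1]
```

View pics/w1c.png

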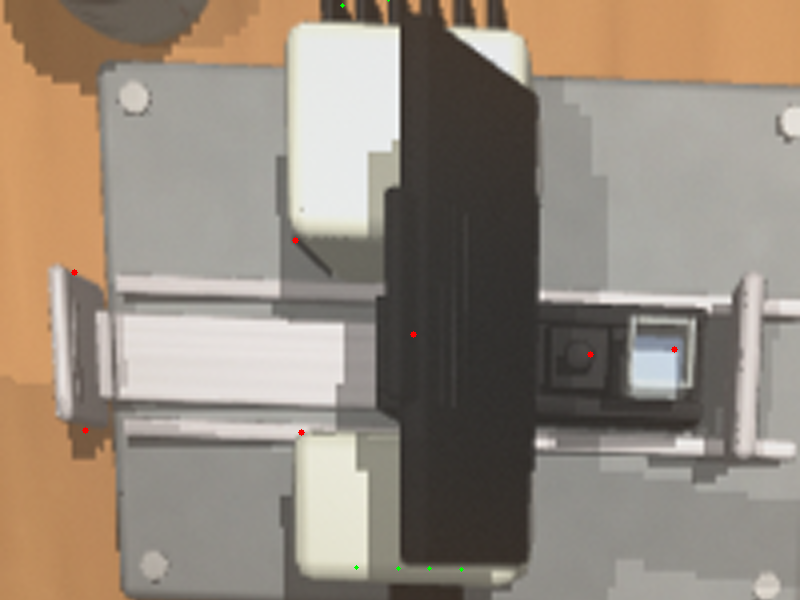

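The crop confirms that the cuvette top at (336,87) matches the fourth well (predicted 338; third well 317), so the draw is 0.048 m, three clicks. The shade is at about 1.2 rad. The fit sits about 2 mm too far back, so I'll correct it by that. Next I'll hook the lip with shut fingers.

```bash
cat >> h.py <<'E'
p0=np.load("pose.npy")+[-.002,.0005,0]; w=W(*p0)
def quat(sgn): # tool z down, tool y along colorimeter y
    z=np.array([0,0,-1.]); y=w.r.apply([0,sgn,0]); return R.from_matrix(np.c_[np.cross(y,z),y,z]).as_quat()
E
python3 - <<'E'
from h import *
o=get_obs(); print(o["ee_rot"],R.from_quat(o["ee_rot"]).as_matrix().round(2).tolist())
eye=np.array(grab_frame("wrist")["eye"]); c=R.from_quat(o["ee_rot"]).inv().apply(eye-o["tcp_pos"]); print("cam in tool",c.round(3))
for s in (1,-1):
    q=quat(s); print(s,"cam world off",R.from_quat(q).apply(c).round(3),solve_ik(w([-.055,0,.15]),q))
s=[s for s in (1,-1) if R.from_quat(quat(s)).apply(c)[0]<0][0]
q=quat(s)
command_gripper(0,40)
movep(w([-.055,0,.16]),q)
o=get_obs(); print(o["t"],o["tcp_pos"],o["ft_force"],o["width"])
np.save("q.npy",q)
f=grab_frame("side"); g=grab_frame("scene")
a=np.hstack([f["img"][130:330,230:430],g["img"][190:390,200:400]])[:,:,::-1]
cv2.imwrite("pics/s2.png",cv2.resize(a,(800,400),interpolation=cv2.INTER_CUBIC))
E
```

```text
[7.07111681e-01 7.07101881e-01 1.49416779e-06 2.77873412e-06] [[0.0, 1.0, 0.0], [1.0, -0.0, -0.0], [-0.0, 0.0, -1.0]]
cam in tool [ 0.066  0.    -0.142]
1 cam world off [-0.066  0.001  0.142] [ 3.49084780e-02  1.24940774e-01  1.81529568e+00 -4.44089210e-16
  1.20135620e+00 -1.52109637e+00]
-1 cam world off [ 0.066 -0.001  0.142] [ 3.49084780e-02  1.24940774e-01  1.81529568e+00 -4.44089210e-16
  1.20135620e+00  1.62049628e+00]
3.3083 [0.48586395 0.10305765 0.1604009 ] [ 0.05316184  0.36015412 -0.07131103] 0.0001010679143247297
```

View pics/s2.png

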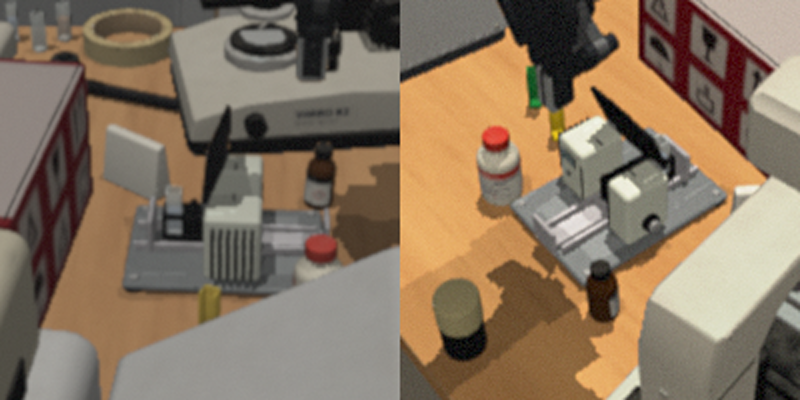

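The gripper is above the lip area and the scene is unchanged. Now I'll descend while watching force, then feel for the lip.

```bash
python3 - <<'E'
from h import *
q=np.load("q.npy")
ok=True
for z in (.09,.06,.045,.034,.025):
    move_linear(w([-.055,0,z]),q,.1); o=get_obs(); f=np.array(o["ft_force"]); print(z,f.round(2))
    if np.abs(f).max()>4: print("contact!"); ok=False; break
f0=f
if ok:
    for i in range(1,12):
        move_linear(w([-.055-.001*i,0,.025]),q,.02); f=np.array(get_obs()["ft_force"]); print(i,(f-f0).round(2))
        if f[0]-f0[0]>1: break
    print("contact x",-.055-.001*i, get_obs()["tcp_pos"]); np.save("cx.npy",[-.055-.001*i])
print(get_obs()["t"])
E
```

```text
0.09 [-0.26  0.3   0.18]
0.06 [-0.49 -0.67  0.95]
0.045 [ 0.   -0.51  0.2 ]
0.034 [ 0.91 -0.43 -0.55]
0.025 [ 1.2  -0.4   0.26]
1 [-1.76  0.43 -0.05]
2 [-1.19  1.2  -0.24]
3 [-1.64 -0.68 -0.13]
4 [-1.19  0.85 -0.76]
5 [-1.4  -0.68 -0.3 ]
6 [-1.91  0.78 -0.76]
7 [-1.81  0.33 -0.05]
8 [ 0.49  0.39 -1.14]
9 [ 1.93  0.16 -1.85]
contact x -0.064 [0.47690998 0.10334739 0.02519866]
7.7667
```

```bash
python3 - <<'E'
from h import *
q=np.load("q.npy")
for d in (.012,.028,.044):
    for e in (-.006,-.003,0):
        move_linear(w([-.0625-d-e,0,.025]),q,.03); o=get_obs(); print(round(d+e,3),np.array(o["ft_force"]).round(1))
    dwell(.2); print("after",np.array(get_obs()["ft_force"]).round(1))
move_linear(w([-.0625-.040,0,.025]),q,.05)
move_linear(w([-.0625-.040,0,.15]),q,.15)
# go sideways-back so the camera sees
print(get_obs()["t"],get_obs()["tcp_pos"])
q2=[.70711,.70711,0,0]
movep([.52,.02,.24],q2)
f=grab_frame("wrist"); import pickle; pickle.dump(f,open("w2.pkl","wb"))
for k,n in (((-.072-.048,.015,.038),"lipL"),((-.072-.048,-.015,.038),"lipR"),((0,0,.059),"lp"),((-.022,.0165,.068),"blkL"),((-.022,-.0165,.068),"blkR")): print(n,proj(f,w(k))[0].round(1))
cv2.imwrite("pics/w2.png",f["img"][:,:,::-1]); print(get_obs()["t"])
E
```

```text
0.006 [ 4.5 -0.5 -2. ]
0.009 [ 0.   0.2 -0.1]
0.012 [-0.3 -0.7  0.1]
after [-0.4  0.2 -0.9]
0.022 [ 1.5 -0.5  0.2]
0.025 [ 0.1 -0.5  0.8]
0.028 [1.  0.1 0.3]
after [ 0.4 -0.1 -0.1]
0.038 [ 1.4  0.1 -0.6]
0.041 [ 0.4  0.  -0.1]
0.044 [ 0.4 -0.4  0. ]
after [ 0.2  0.4 -0.1]
12.3667 [0.43690009 0.10386562 0.14904317]
lipL [200.7  93.9]
lipR [202.9 131.2]
lp [345.1 113.9]
blkL [317.7  90. ]
blkR [317.  134.9]
13.675
```

View pics/w2.png

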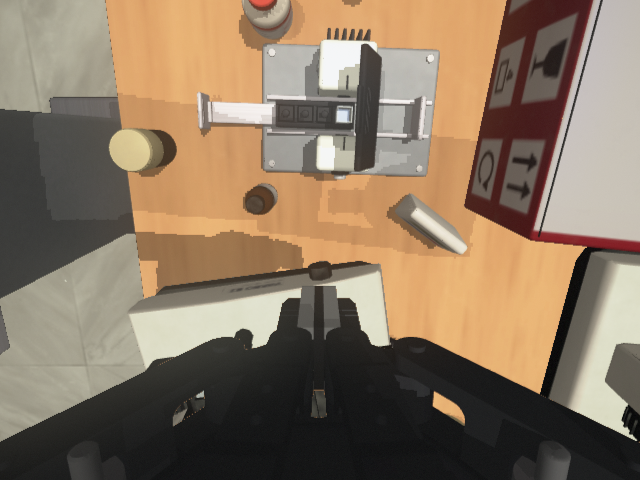

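The lip at (202,112) and cuvette at (345,115) both match their predicted pixels for 0.048 m drawn, so the cuvette is in the light path. Now I'll press the shade down from behind.

```bash
cat > shade.py <<'E'
from h import *
q=np.load("q.npy"); H=np.array([.0215,.0715])
def tcp(th,off,r=.045):
    c=H+r*np.array([-np.cos(th),np.sin(th)])+(.0035+off)*np.array([np.sin(th),np.cos(th)])
    return w([c[0]+.011,0,c[1]])
def F(): return np.array(get_obs()["ft_force"]).round(1)
movep(tcp(1.2,.022)+[0,0,.09],q); f0=F(); print(f0)
move_linear(tcp(1.2,.022),q,.15); print("down",F())
for th in np.arange(1.2,-.01,-.12):
    move_linear(tcp(th,.0),q,.06); f=F(); print(round(th,2),f)
    if np.abs(f).max()>25: print("stop"); break
for dz in (.001,.002,.003,.004,.005):
    if f[2]-f0[2]>12: break
    move_linear(tcp(0,-dz),q,.02); f=F(); print(dz,f)
move_linear(tcp(0,.06),q,.15)
movep([.52,.02,.24],[.70711,.70711,0,0])
f=grab_frame("wrist"); cv2.imwrite("pics/w3.png",f["img"][:,:,::-1])
g=grab_frame("side"); cv2.imwrite("pics/s3.png",cv2.resize(g["img"][170:320,250:450,::-1],(800,600),interpolation=cv2.INTER_CUBIC)); print(get_obs()["t"])
E
python3 shade.py
```

```text
[-0.8  0.  -0.2]
down [0.  0.2 0.5]
1.2 [-0.1 -0.6 -0.4]
1.08 [-0.  -0.2  0.3]
0.96 [0.4 0.1 0.6]
0.84 [ 0.  -0.4 -1.6]
0.72 [-0.3 -0.6  0.6]
0.6 [ 0.6 -0.4 -0. ]
0.48 [ 0.3  0.3 -0.5]
0.36 [ 0.2 -1.   0.2]
0.24 [ 0.7 -0.2 -0.1]
0.12 [-0.1 -0.   0.1]
0.0 [1.3 0.  0.9]
0.001 [-1.1  0.6  6.1]
0.002 [-3.7 -0.5 11.8]
0.003 [-7.   0.  17.7]
21.3833
```

View pics/w3.png

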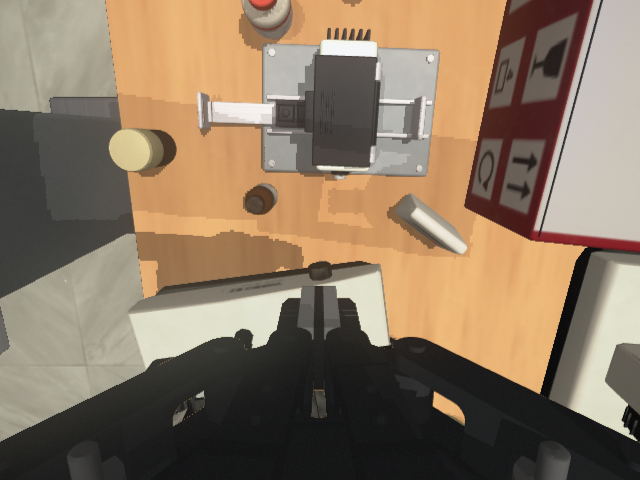

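View pics/s3.png

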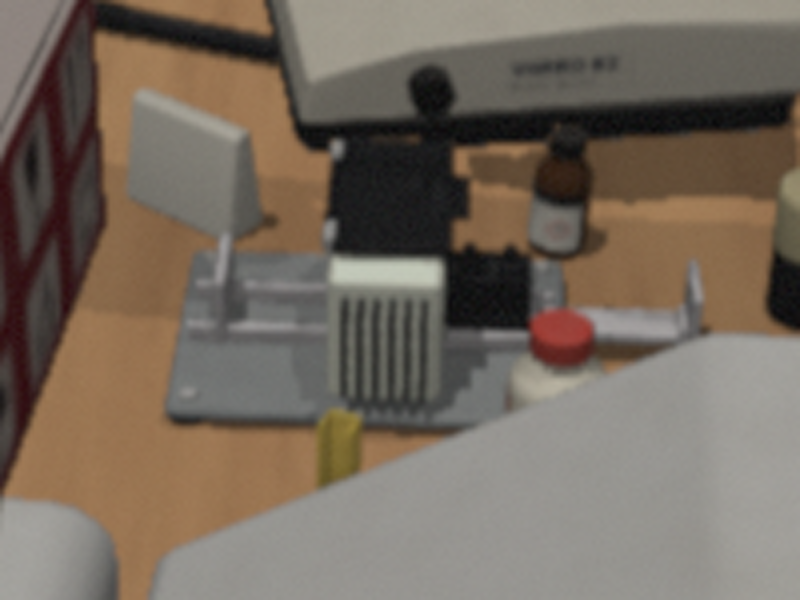

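Both views show the shade lying flat on the blocks, and the press met a hard stop at about 18 N. The lip is still at (202,112), and the bottles and timer haven't moved.

```bash
python3 -c "
from plant import *
print(hand_in())"
```

```text
the job is handed in; nothing more can be done
None
```

The job is handed in: I drew the changer out three clicks to 0.048 m, putting the cuvette (fourth well) in the light path, then pressed the shade down flat; the last pictures showed the bottles and timer unmoved, at about 21 s.

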